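# Shut the vial drawer and press its missing label holder home behind the shelf lip

### The job

The vial drawer is loaded: push it fully shut. Then take the loose label holder out of its clear stand and, with its label window facing out towards the robot like its two neighbours, push its tongue down behind the shelf lip in the middle of the empty place in the row, against the springy adhesive foam, until its head sits right down on the lip. Finish while still holding it pressed fully home (the adhesive needs the pressure, do not let go), and leave everything else where it stands.

Things in the scene. Friction and masses are not known exactly. Their poses are not given: they have to be found in the camera images.
- drawer (a joint): opening of the storage unit's one wide drawer in m: 0 fully shut, grows as it comes out towards the robot, at most 0.12. Moves with about 2 N of friction and stays where it is left.
- drawer_bar (a point): middle of the front face of the drawer's steel bar handle; moves with the drawer. The bar is 140 mm long across, 12 mm high, its middle 55 mm above the bench, its front face 38 mm in front of the drawer front (white, 296 mm wide, 10 to 88 mm above the bench). Its x axis points straight into the unit, the way to push.
- unit: white bench-top storage unit, fixed, 220 mm deep (x), 300 mm wide (y), origin at the centre of its underside; its front faces its own -x, the robot. Its steel top is a tray (floor 113 mm above the bench) with jars on its back half. Along the tray's front edge, 14 mm behind the drawer front, runs an open-topped label channel with three label places at 85 mm spacing, two of them filled.
- place: the empty place in the label channel: origin in the middle of the slot, level with the lip tops (129 mm above the bench), z up, y along the channel, x to the back of the unit. The channel is 15 mm front to back: a 3 mm outer lip, a 9 mm slot and a 3 mm inner fold of the same height.
- foam: dark springy adhesive foam pad in the bottom of the slot at the empty place, 56 mm long, 8.5 mm wide. Origin as for the empty place while uncompressed; its top is then 18 mm below the lip tops. Pushes back with 1.5 N at first touch and 1.5 N more for each mm pressed, so 10.5 N with the holder home, 6 mm in; it lifts the holder again if let go.
- label_a: label holder already stuck in the channel, same shape as the loose one; origin at the middle of the foot of its tongue, 24 mm below the lip tops. Immovable.
- label_b: the other label holder already stuck in the channel, as label_a.
- holder_mid (a point): centre of the head of the loose label holder, half-way up the head. White plastic, 35 to 70 g. Head 16 mm thick (x), 60 wide (y), 44 high (z), paper label window on its -x face; below it a tongue 5 mm thick, 58 wide, 24 deep with a rounded foot. When home, the head's underside sits on the lip tops, this point 22 mm above them.
- holder_face (a point): middle of the loose holder's label window, 8 mm to -x of the head's centre.
- stand: fixed clear acrylic block 70 mm (x) by 100 mm (y), 30 mm high, origin at the centre of its underside; the loose holder's tongue stands freely in its one slot along y (9 mm wide), the head resting on its top.
- vial_rack: clear acrylic rack 80 x 124 mm, 48 mm high, with eight vials standing 74 mm high; origin at the centre of its underside. Leave alone.
- reagent: amber jar with black lid, diameter 60, height 85 mm, on the unit's tray; origin under its centre. Leave alone.
- salt_jar: white jar, diameter 52, height 70 mm, on the unit's tray; origin under its centre. Leave alone.
- dropper: small amber bottle, diameter 38, height 85 mm; origin under its centre. Leave alone.
- beaker: glass beaker, diameter 68, height 85 mm; origin under its centre. Leave alone.
- petri: glass dish with lid, diameter 94, height 18 mm; origin under its centre. Leave alone.
- marker: marker pen lying flat, 133 mm long (x, from 47 mm behind its origin to 86 mm ahead), 13 mm thick; origin under the middle of its barrel. Leave alone.
- holder: the whole loose label holder; origin at the middle of the foot of its tongue, 46 mm below the head's centre.
There are look-alikes about, which are no part of the job. What is shaped like the holder but brown or yellow is not meant.

How it is judged:
On the way, in this order (a step that is already met when the one before it is completed fails the run):
1. the drawer is fully shut (value of joint drawer below 0.004 m), for 0.2 s.
2. the holder's tongue is behind the lip in the empty place, window out (z of holder_mid in the frame of place below 0.038 m and y of holder_mid in the frame of place between -0.01 and 0.01 m and x of holder_mid in the frame of place between -0.005 and 0.005 m and x of holder_face in the frame of place below 0 m), for 0.1 s.
At the end, for the whole second after the job is handed in: The drawer is within 4 mm of shut; the holder stands upright (7 degrees) in the empty place, window towards the robot, within 10 mm of its middle, its head within 2 mm of sitting on the lip, pressing the foam with more than 5 N, and the fingers still hold or press it (value of joint drawer below 0.004 m and z of holder_mid in the frame of place between 0.018 and 0.024 m and y of holder_mid in the frame of place between -0.01 and 0.01 m and x of holder_mid in the frame of place between -0.005 and 0.005 m and x of holder_face in the frame of place below 0 m and angle between holder_mid's own z axis and vertical below 0.12 rad and contact force between holder and foam above 5 N and contact force between the fingers and holder above 3 N); the arm keeps its last pose, push and grip.
It fails at once if one of the other things on the bench or tray is moved by more than 30 mm (distance of any of reagent, salt_jar, dropper, beaker, petri, marker from where it was at the start of the episode above 0.03 m).
It also fails if it takes over 51 s, if anything falls off the work surface, if the arm or the gripper's body presses on something with over 40 N, if the wrist force passes 120 N, or if a joint passes its speed limit or range.

### The arm

A 7-joint arm with a two-finger parallel gripper is mounted at the origin on the work surface. World frame = base frame: x ahead of the robot, y to its left, z up, the work surface at z = 0. Lengths are in m, angles in rad, forces in N, time in s.
With the tool pointing down it reaches from about 0.425 to 0.875 m from the base axis. Payload 4.7 kg.
Tool frame: the origin (TCP) lies between the finger pads; the fingertips stand bot.tips_ahead ahead of it and the grasp point (between the pads) is the TCP (bot.tips_ahead is the distance from the TCP to the fingertips, in m); z points along the fingers, y is the line along which they close (so a half turn about z gives the same grasp; the last joint's range is limited). The gripper opens to 85 mm and grips with 20 to 120 N. Pads are 22 mm wide; open, the fingers measure 114 mm over their backs; the gripper's body (76 mm by 85 mm) begins 54 mm behind the grasp point. The pads swing forward as they close: fully open they stand 13 mm farther back than shut.
Start: joints at [1.25, 0.321, -0.07, 1.45, 0.023, 1.371, -0.057], TCP at [0.214, -0.614, 0.226] pointing down, gripper open.
Joint ranges: [-2.86, 2.86], [-0.3, 2.09], [-1.38, 1.24], [0.06, 2.45], [-1.56, 4.7], [0.09, 2.05], [-2.69, 2.69]. Speed limits (rad/s): [2.57, 2.57, 3.14, 3.14, 3.14, 3.14, 3.14].

### API

Orientations are given as a rotation vector (axis times angle).
In Python, from plant import bot gives the robot as it stands.
- The arm moves only by the shell command python3 -m crank 'ROWS' [FORCE]. ROWS is JSON, one flat list of numbers, 7 for each row, row after row: the shift along the tool's x, y, z in mm, then the turn, a rotation vector about the tool's x, y, z in rad, then the finger opening in mm, from 0 to 85.4. A call has 1 to 8 rows; each row shifts and turns the commanded pose from where the row before left it, along the tool's axes as they then stand; what a row does not reach is not made up. A row lasts 1/8 s, in which the tool goes at most 62.5 mm and 10.7 degrees, less where a joint would pass 70% of its speed; a pose out of reach is approached as far as the arm can. A call is refused whole if a number of a shift passes 62.5 or a number of a turn 0.188, either way. A call with a gripper value outside its range is refused whole. The fingers move at their own pace and stop on an object; FORCE is the grip in N (left out, the last holds). Time passes only in rows, so rows that do not move let the fingers close. It gives the time, the measured TCP pose, the force, the opening and the grip force at its end, in the units of the state.
- bot.read_state(): the state, without advancing time (a new reading comes with each control period).
- bot.read_camera(name): name is "scene" or "side" or "wrist"; returns (picture, depth): 400x640x3 uint8, red, green, blue; 400x640 float32, m along the optical axis (not along the pixel's ray), 0 where there is no reading.
- bot.get_calibration(name): a dict with "fovy" (degrees; the focal length in pixels is half the picture's height over the tangent of half this angle, whatever the lens; pixels are square), "cx", "cy" (the principal point, pixels), "cam_to_world" (4x4, takes a point from camera to world coordinates); the wrist camera has in their place "tool_from_camera" (4x4, takes a point from camera to tool coordinates, whose origin is the TCP and whose axes are the flange's). Camera axes: x right, y down, z forward; pixel columns grow to the right and rows downward; lengths in m; the calibration is good to about 2 mm. The wrist camera is an equidistant fisheye: a pixel r from the principal point sees the ray r / f radians off the axis. A picture is of the moment at which its call begins: read the wrist's pose just before it. get_calibration takes no time and is no camera call.
- bot.sign_off(): hands the job in; it is judged then, once.
The state is a dict: "time": time; "joint_positions": joint angles; "joint_velocities": joint speeds; "tau": joint torques, N m; "tcp_pos": TCP position; "ee_rot": TCP orientation; "contact_force": force on the tool from outside, world axes, zero at the start; "ft_torque": the same for the moment, N m; "finger_gap": finger opening in m; "gripper_force": force on a finger pad.
Only numpy, scipy, OpenCV 4.12 (cv2) and the standard library are available. Lean on these libraries where they do the work, as an engineer would, in place of code of your own. Each camera call takes 0.05 s, during which the arm holds its last target. There are 200 camera calls.

## Working session

There is one attempt and no reset: what is moved stays moved. The work goes in short steps, Python scripts to look and compute and a shell command to move; the robot and the scene stay as the last step left them, time stands still between calls to the robot, and variables do not carry over. Pictures are saved under pics/ and viewed, at most 10 in all, crops included, and the job is handed in when it is done.

```bash
ls; mkdir -p pics
python3 - <<'E'
from plant import bot
import cv2,numpy as np
for n in("scene","side"):
    p,d=bot.read_camera(n); cv2.imwrite(f"pics/{n}0.png",p[:,:,::-1]); np.save(f"pics/{n}0.npy",d)
    print(n,{k:np.round(v,3).tolist() for k,v in bot.get_calibration(n).items()})
s=bot.read_state();print(s); print(bot.tips_ahead)
print(bot.get_calibration("wrist"))
E
```

```text
pics
scene {'fovy': 44.484, 'cx': 321.048, 'cy': 201.597, 'cam_to_world': [[-0.448, 0.633, -0.632, 1.416], [0.894, 0.33, -0.304, 0.424], [0.016, -0.701, -0.713, 1.062], [0.0, 0.0, 0.0, 1.0]]}
side {'fovy': 55.863, 'cx': 320.947, 'cy': 201.085, 'cam_to_world': [[0.947, -0.223, 0.231, 0.332], [-0.321, -0.682, 0.657, -0.616], [0.011, -0.696, -0.718, 0.828], [0.0, 0.0, 0.0, 1.0]]}
{'time': 0.1, 'joint_positions': array([ 1.25007856,  0.32174872, -0.07005659,  1.45156054,  0.02261544,
        1.37078361, -0.05689798]), 'joint_velocities': array([ 1.17359664e-03, -2.52319089e-03,  4.43678788e-05, -3.32249217e-03,
       -2.28071561e-04,  3.04836095e-04, -1.72401288e-04]), 'tau': array([ 3.90188507e-04, -4.94874501e+01, -3.83661613e-01, -3.15209842e+01,
        1.30133814e-02,  7.44433928e-03,  3.41843793e-05]), 'tcp_pos': array([ 0.21336103, -0.61346928,  0.22532897]), 'ee_rot': array([-3.09602742e+00, -5.23209561e-01,  6.28190718e-04]), 'contact_force': array([-0.18219916,  0.15113308, -0.59336402]), 'ft_torque': array([-0.03722037,  0.00115596,  0.0492947 ]), 'gripper_force': 0.0, 'finger_gap': 0.08547265614036244}
0.019
{'fovy': 65.70646984690485, 'cx': 320.44174176064394, 'cy': 196.38958773658211, 'tool_from_camera': array([[-1.86183606e-04, -9.52856971e-01, -3.03419773e-01,
         7.78749210e-02],
       [ 9.99998927e-01, -6.18331559e-04,  1.32818677e-03,
        -1.04301307e-03],
       [-1.45318605e-03, -3.03419201e-01,  9.52856063e-01,
        -1.49347068e-01],
       [ 0.00000000e+00,  0.00000000e+00,  0.00000000e+00,
         1.00000000e+00]])}
```

View pics/scene0.png

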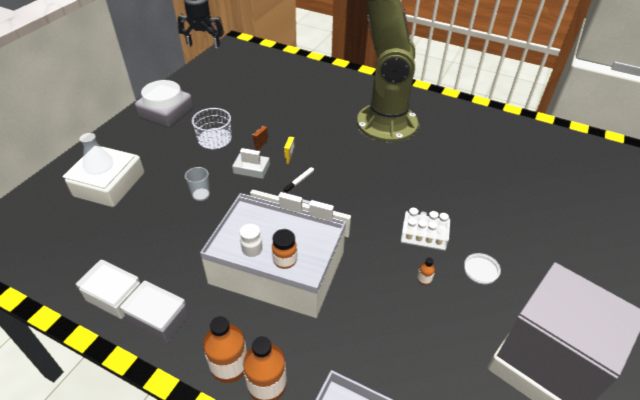

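View pics/side0.png

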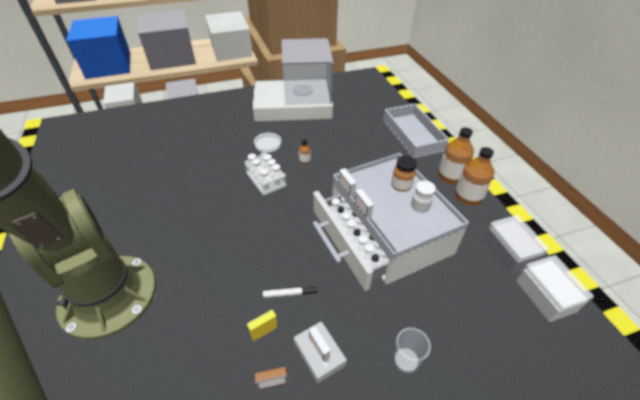

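The holder could be the white one in the stand at scene (251,157) / side (319,342), the brown one at scene (261,137) / side (270,377), or the yellow one at scene (289,150) / side (262,325). The two stuck labels are at side (348,182) and (364,204). By the description I choose the white one in the clear stand, and I'll check it with a crop.

```bash
cat > h.py <<'E'
import numpy as np,cv2
from plant import bot
def cloud(n,d):
    c=bot.get_calibration(n); f=200/np.tan(np.radians(c["fovy"]/2)); v,u=np.mgrid[:400,:640]
    P=np.stack([(u-c["cx"])/f*d,(v-c["cy"])/f*d,d],-1); M=c["cam_to_world"]
    W=P@M[:3,:3].T+M[:3,3]; W[d==0]=np.nan; return W
def rect(p): 
    (c,s,a)=cv2.minAreaRect((p[:,:2]*1000).astype(np.float32)); return np.round(c,1),np.round(s,1),round(a,1)
E
python3 - <<'E'
from h import *
for n,pts in(("scene",dict(holder=(251,156),brown=(260,137),la=(290,201),lb=(321,211),tray=(265,265),front=(346,222),rack=(425,230))),("side",dict(holder=(319,342),la=(347,182),lb=(364,204),bar=(329,240),drtopL=(316,198),drtopR=(370,278),tray=(390,220),table=(200,250),rack=(265,172)))):
    d=np.load(f"pics/{n}0.npy"); W=cloud(n,d)
    for k,(u,v) in pts.items(): print(n,k,np.round(W[v,u],3))
    ok=np.isfinite(W[...,2])
    for nm,(u,v),zr,r in(("holder",pts["holder"],(.062,.085),.05),("la",pts["la"],(.16,.185),.12),("stand",pts["holder"],(.024,.036),.08)):
        c=W[v,u]; m=ok&(np.hypot(W[...,0]-c[0],W[...,1]-c[1])<r)&(W[...,2]>zr[0])&(W[...,2]<zr[1])
        k,l,st,ce=cv2.connectedComponentsWithStats(m.astype(np.uint8))
        for i in range(1,k):
            if st[i,4]>8: q=W[l==i]; print(n,nm,st[i,4],rect(q),np.round(q[:,2].mean(),3),ce[i].round())
p=cv2.imread("pics/side0.png"); a=cv2.resize(p[295:395,230:390],(640,400),interpolation=3)
b=cv2.resize(p[140:290,290:480],(507,400),interpolation=3)[:,:]
s=cv2.imread("pics/scene0.png"); c=cv2.resize(s[120:240,225:365],(467,400),interpolation=3)
cv2.imwrite("pics/crop.png",cv2.resize(np.hstack([a[:,140:480],b[:,:],]),(800,378))); cv2.imwrite("pics/cs.png",c)
E
```

```text
scene holder [ 0.453 -0.288  0.063]
scene brown [ 0.343 -0.324  0.049]
scene la [ 0.657 -0.031  0.165]
scene lb [0.644 0.053 0.157]
scene tray [ 0.828 -0.006  0.111]
scene front [0.575 0.096 0.07 ]
scene rack [0.483 0.295 0.047]
scene holder 110 (array([ 442.8, -296.5]), array([26.2, 59.2]), 16.4) 0.071 [250. 152.]
scene la 179 (array([647.9, -34.4]), array([22.7, 60.4]), 8.6) 0.169 [290. 198.]
scene la 188 (array([636.3,  50.8]), array([22.3, 60.5]), 5.7) 0.169 [321. 206.]
scene stand 339 (array([ 445.3, -295.7]), array([ 75.8, 102.6]), 14.2) 0.029 [251. 164.]
side holder [ 0.442 -0.305  0.075]
side la [0.63  0.031 0.168]
side lb [ 0.641 -0.053  0.168]
side bar [ 0.572 -0.007 -0.001]
side drtopL [0.562 0.08  0.084]
side drtopR [ 0.607 -0.191  0.062]
side tray [ 0.707 -0.079  0.113]
side table [ 0.228  0.069 -0.   ]
side rack [0.454 0.242 0.074]
side holder 268 (array([ 442.9, -299.7]), array([17.9, 60.8]), 13.4) 0.072 [319. 341.]
side la 154 (array([634.8,  46.8]), array([17.9, 61.1]), 8.2) 0.171 [347. 178.]
side la 184 (array([646.1, -36.7]), array([17.9, 62.1]), 7.9) 0.17 [364. 199.]
side stand 1170 (array([ 443.2, -299.2]), array([ 70.8, 101.6]), 13.1) 0.029 [319. 352.]
```

View pics/crop.png

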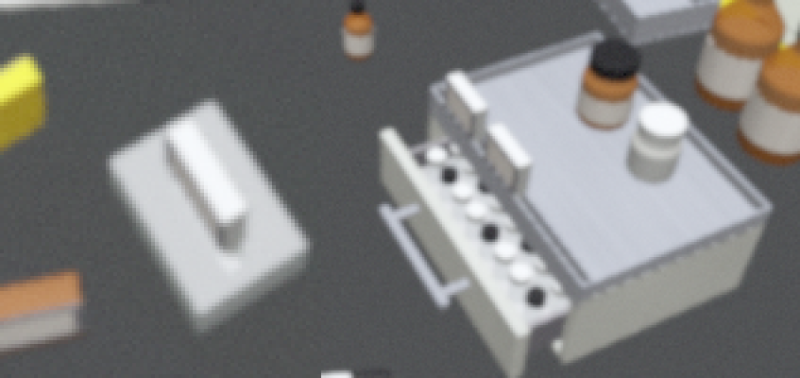

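View pics/cs.png

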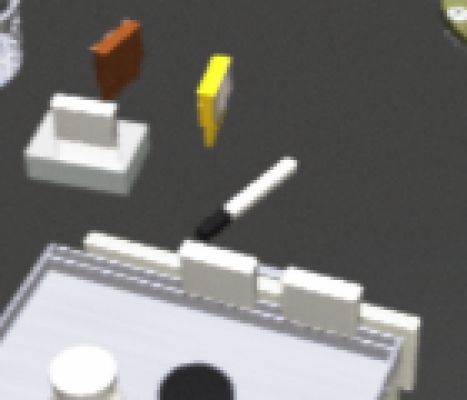

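The two stuck labels give a unit yaw of about 7.7°, and the empty place extrapolates to about (0.657, -0.120). The loose white holder stands in the clear stand at about (0.443, -0.299) with a yaw of about 13°. The drawer is open, with its bar at crop (415,255). Next I'll measure the drawer front and bar.

Run:
```python
from h import *
d=np.load("pics/side0.npy"); W=cloud("side",d); 
a=np.radians(7.7); ux=np.array([np.cos(a),np.sin(a)]); uy=np.array([-np.sin(a),np.cos(a)]); o=np.array([.6574,-.1202])
X=(W[...,:2]-o)@ux; Y=(W[...,:2]-o)@uy; Z=W[...,2]
v,u=np.mgrid[:400,:640]
roi=(X>-.25)&(X<.1)&(Y>-.15)&(Y<.35)
for z0,z1 in((.045,.052),(.052,.058),(.058,.064),(.07,.08),(.084,.092),(.125,.132)):
    m=roi&(Z>z0)&(Z<z1)
    print(z0,m.sum(),"X pct",np.round(np.percentile(X[m],[1,10,25,50,75,90]),3),"Y",np.round(np.percentile(Y[m],[1,5,50,95,99]),3))
m=roi&(Z>.04)&(Z<.066)&(X<-.09); k,l,st,ce=cv2.connectedComponentsWithStats(m.astype(np.uint8))
for i in range(1,k):
    if st[i,4]>10: q=l==i; print(st[i,4],ce[i].round(),[np.round(np.percentile(t[q],[2,50,98]),3) for t in(X,Y,Z)])
m=roi&(Z<.03)&(Z>.006)&(X<-.02)
# tray outer extents
m=roi&(Z>.084)&(Z<.092)
print("front fit yaw", np.degrees(np.polyfit(Y[m&(X<-.05)],X[m&(X<-.05)],1)))
# marker
m=(Z>.006)&(Z<.02)&(W[...,0]>.3)&(W[...,0]<.65)&(abs(W[...,1]+.1)<.2); print("low",rect(W[m]))
```

```text
0.045 384 X pct [-0.247 -0.069 -0.068 -0.024  0.003  0.013] Y [-0.137 -0.066  0.03   0.21   0.226]
0.052 430 X pct [-0.246 -0.106 -0.069 -0.027  0.002  0.01 ] Y [-0.132 -0.066  0.056  0.21   0.227]
0.058 592 X pct [-0.246 -0.104 -0.098 -0.067 -0.009  0.006] Y [-0.132 -0.066  0.056  0.212  0.224]
0.07 510 X pct [-0.246 -0.239 -0.069 -0.067 -0.012  0.023] Y [-0.148 -0.143 -0.016  0.199  0.227]
0.084 610 X pct [-0.069 -0.068 -0.066 -0.061 -0.057 -0.004] Y [-0.067 -0.066  0.045  0.21   0.228]
0.125 325 X pct [-0.008 -0.007 -0.006  0.005  0.035  0.075] Y [-0.067 -0.066  0.005  0.232  0.235]
237 [327. 243.] [array([-0.107, -0.103, -0.092]), array([0.016, 0.075, 0.15 ]), array([0.052, 0.06 , 0.063])]
39 [311. 340.] [array([-0.248, -0.246, -0.245]), array([-0.149, -0.133, -0.12 ]), array([0.042, 0.052, 0.062])]
front fit yaw [ 0.26941511 -3.60756039]
low (array([ 512.4, -133.9]), array([404.5, 245.7]), 47.4)
```

Drawer front is at X = -69 mm against -21.5 mm when shut, so it is about 47 mm open. The bar's front face is at about (0.540, -0.052), consistent with 38 mm in front. I'm moving to the pre-push point (0.498, -0.058).

```bash
python3 -m crank '[37.6,-36,0,0,0,0.025,0,37.6,-36,0,0,0,0.025,0,37.6,-36,0,0,0,0,0,37.6,-36,0,0,0,0,0,37.6,-36,0,0,0,0,0,37.6,-36,0,0,0,0,0,37.6,-36,0,0,0,0,0,37.6,-36,0,0,0,0,0]' 40; python3 -m crank '[37.6,-36,0,0,0,0,0,37.6,-36,0,0,0,0,0,37.6,-36,0,0,0,0,0,37.6,-36,0,0,0,0.05,0,0,0,0,0,0,0.05,0,0,0,0,0,0,0.05,0,0,0,0,0,0,0,0,0,0,0,0,0,0,0]'
cat >> h.py <<'E'
from scipy.spatial.transform import Rotation as R
def goto(p,yaw,o=None):  # shift (tool mm), turn needed so that tool is down with tool x at yaw(deg)
    s=bot.read_state(); A=R.from_rotvec(s["ee_rot"]); y=np.radians(yaw)
    T=R.from_matrix(np.array([[np.cos(y),np.sin(y),0],[np.sin(y),-np.cos(y),0],[0,0,-1]]))
    print("t",round(s["time"],2),"tcp",np.round(s["tcp_pos"],4),"F",np.round(s["contact_force"],1),"gap",round(s["finger_gap"],4),"shift",np.round(A.inv().apply(np.array(p)-s["tcp_pos"])*1000,1),"turn",np.round((A.inv()*T).as_rotvec(),3))
E
python3 -c "
from h import *
goto((.4977,-.058,.05),7.7)"
```

```text
time: 1.1
tcp_pos: [0.4183, -0.2495, 0.2261]
ee_rot: [3.11, 0.446, -0.0]
contact_force: [0.1, -0.2, 0.9]
finger_gap: 0.0003
gripper_force: 0.0
time: 2.1
tcp_pos: [0.5216, -0.0708, 0.2261]
ee_rot: [-3.134, -0.212, 0.001]
contact_force: [-0.4, -0.0, -0.3]
finger_gap: 0.0002
gripper_force: 0.0
t 2.1 tcp [ 0.5216 -0.0708  0.2261] F [-0.4 -0.  -0.3] gap 0.0002 shift [-21.8 -15.9 176.1] turn [-0.     0.     0.001]
```

```bash
python3 -m crank '[-22,-16,0,0,0,0,0,0,0,40,0,0,0,0,0,0,45,0,0,0,0,0,0,45,0,0,0,0,0,0,46,0,0,0,0,0,0,0,0,0,0,0]' ; python3 -m crank '[15,0,0,0,0,0,0,12,0,0,0,0,0,0,8,0,0,0,0,0,0,8,0,0,0,0,0,0,8,0,0,0,0,0,0,8,0,0,0,0,0,0,8,0,0,0,0,0,0,0,0,0,0,0,0,0]'
python3 - <<'E'
from h import *
goto((.498,-.058,.05),7.7); a=np.radians(7.7)
print("X",(bot.read_state()["tcp_pos"][:2]-[.6574,-.1202])@[np.cos(a),np.sin(a)])
E
```

```text
time: 2.85
tcp_pos: [0.4945, -0.0575, 0.0474]
ee_rot: [-3.132, -0.212, 0.011]
contact_force: [0.4, 0.2, 0.2]
finger_gap: 0.0002
gripper_force: 0.0
time: 3.85
tcp_pos: [0.5655, -0.0482, 0.0504]
ee_rot: [-3.134, -0.212, -0.003]
contact_force: [0.2, 0.4, 0.6]
finger_gap: 0.0
gripper_force: 0.0
t 3.85 tcp [ 0.5655 -0.0482  0.0504] F [0.2 0.4 0.6] gap 0.0 shift [-68.2   0.6   0.3] turn [-0.001 -0.002  0.001]
X -0.08140634475286647
```

```bash
python3 -m crank '[5,0,0,0,0,0,0,4,0,0,0,0,0,0,3,0,0,0,0,0,0,0,0,0,0,0,0,0]'; python3 -m crank '[3,0,0,0,0,0,0,3,0,0,0,0,0,0,0,0,0,0,0,0,0]';python3 - <<'E'
from h import *
goto((.498,-.058,.05),7.7); a=np.radians(7.7)
print("X",(bot.read_state()["tcp_pos"][:2]-[.6574,-.1202])@[np.cos(a),np.sin(a)])
p,d=bot.read_camera("side"); cv2.imwrite("pics/side1.png",p[:,:,::-1]);W=cloud("side",d)
X=(W[...,:2]-[.6574,-.1202])@[np.cos(a),np.sin(a)];Y=(W[...,:2]-[.6574,-.1202])@[-np.sin(a),np.cos(a)];Z=W[...,2]
m=(Z>.07)&(Z<.086)&(Y>-.06)&(Y<0)&(X>-.09)&(X<.0); print(m.sum(),np.percentile(X[m],[2,10,25,50,75]))
E
```

```text
time: 4.35
tcp_pos: [0.5765, -0.047, 0.0502]
ee_rot: [-3.134, -0.212, -0.001]
contact_force: [0.1, -0.3, -0.1]
finger_gap: 0.0003
gripper_force: 0.3
time: 4.72
tcp_pos: [0.5784, -0.0469, 0.0498]
ee_rot: [3.134, 0.211, -0.013]
contact_force: [-11.6, 0.7, 7.1]
finger_gap: 0.0
gripper_force: 5.6
t 4.72 tcp [ 0.5784 -0.0469  0.0498] F [-11.6   0.7   7.1] gap 0.0 shift [-81.1   0.2   0.5] turn [0.    0.009 0.   ]
X -0.06847926667776646
85 [-0.02205862 -0.02156172 -0.02108857 -0.02061453 -0.01994295]
```

Drawer front at X = -21.5 mm: shut, with 11.6 N of contact force. I'll back off, rise and look at the holder from the +x side to see which way its window faces.

```bash
python3 -m crank '[-20,0,0,0,0,0,0,-20,0,0,0,0,0,0,0,0,-45,0,0,0,0,0,0,0,-45,0,0,0,0,0,0,0,-45,0,0,0,0,85,-7,45,0,0,0,0,85,-7,45,0,0,0,0,85,-7,45,0,0,0,0,85]';  python3 -m crank '[-7,45,0,0,0,0,85,-7,45,0,0,0,0,85,0,0,0,0,0,0,85,0,0,0,0,0,0,85]'
cat >> h.py <<'E'
def wproj(P,s):  # world points -> wrist pixels
    c=bot.get_calibration("wrist"); f=200/np.tan(np.radians(c["fovy"]/2)); M=np.linalg.inv(c["tool_from_camera"])
    q=R.from_rotvec(s["ee_rot"]).inv().apply(np.atleast_2d(P)-s["tcp_pos"])@M[:3,:3].T+M[:3,3]
    r=np.hypot(q[:,0],q[:,1]); t=np.arctan2(r,q[:,2]); return np.c_[q[:,0]/r*t*f+c["cx"],q[:,1]/r*t*f+c["cy"]]
def wcloud(d,s):
    c=bot.get_calibration("wrist"); f=200/np.tan(np.radians(c["fovy"]/2)); v,u=np.mgrid[:400,:640]
    x=u-c["cx"];y=v-c["cy"]; r=np.hypot(x,y)+1e-9; t=r/f; k=np.tan(t)/r
    P=np.stack([x*k*d,y*k*d,d],-1); M=c["tool_from_camera"]; P=P@M[:3,:3].T+M[:3,3]
    W=R.from_rotvec(s["ee_rot"]).apply(P.reshape(-1,3)).reshape(P.shape)+s["tcp_pos"]; W[d==0]=np.nan; return W
E
python3 - <<'E'
from h import *
goto((.443,-.299,.056),103)
s=bot.read_state(); p,d=bot.read_camera("wrist"); cv2.imwrite("pics/w1.png",p[:,:,::-1])
print(wproj([[.443,-.299,.074],[.443,-.299,.03],[.657,-.12,.129]],s))
E
```

```text
time: 5.28
tcp_pos: [0.5809, -0.1371, 0.0505]
ee_rot: [-3.134, -0.211, -0.002]
contact_force: [-0.3, 0.8, -0.3]
finger_gap: 0.0723
gripper_force: 0.0
t 5.28 tcp [ 0.5809 -0.1371  0.0505] F [-0.3  0.8 -0.3] gap 0.0723 shift [-158.3  141.9   -5.7] turn [ 1.000e-03 -1.000e-03 -1.663e+00]
[[487.44924895 414.65040674]
 [471.3100836  379.59755255]
 [294.61190443 100.46787004]]validation failed for argument at $...
```

View pics/w1.png

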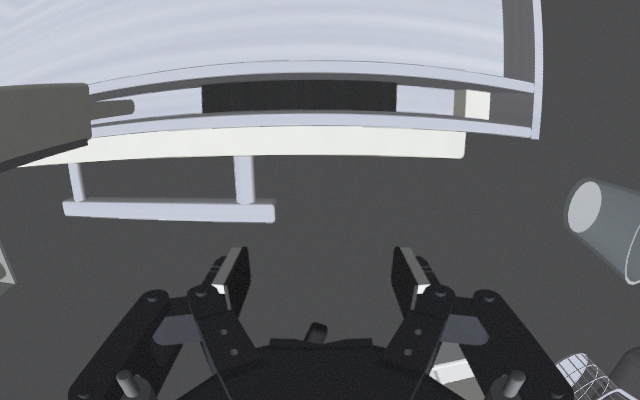

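The first call was refused because I put in an extra number, so the tool slid sideways at z = 0.05. It touched nothing: force is about 0, and the marker lies below. The picture shows the empty place with dark foam from (203,95) to (396,97), centre about (300,97), and the drawer shut. I'll rise and go to the holder.

```bash
python3 -m crank '[-20,0,0,0,0,0,85,-10,0,-40,0,0,0,85,0,0,-50,0,0,0,0,85,0,0,-40,0,0,0,85,0,40,0,0,0,0,85,0,40,0,0,0,0,85,0,20,0,0,0,0,85,0,0,0,0,0,0,85]'
python3 - <<'E'
from h import *
goto((.443,-.299,.056),103)
s=bot.read_state(); p,d=bot.read_camera("wrist"); cv2.imwrite("pics/w2.png",p[:,:,::-1])
print(wproj([[.443,-.299,.074],[.443,-.299,.03],[.657,-.12,.129]],s))
E
```

```text
t 5.33 tcp [ 0.5809 -0.1362  0.0505] F [-0.9  0.3  0.1] gap 0.0791 shift [-158.7  142.6   -5.7] turn [ 1.000e-03 -1.000e-03 -1.662e+00]
[[487.98151124 414.70152605]
 [471.83958772 379.70272923]
 [299.31076745 100.93807262]]validation failed for argument at $...
```

View pics/w2.png

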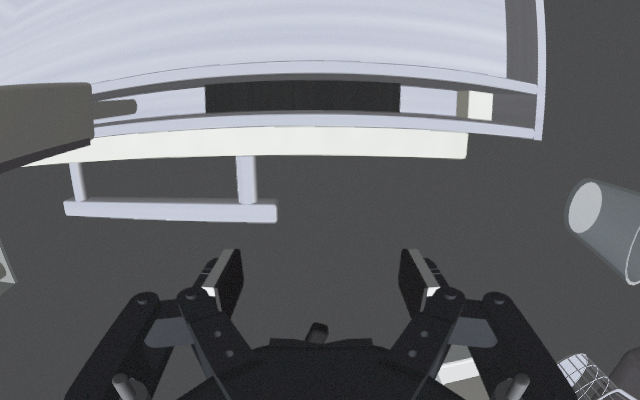

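Same frame as before; I miscounted again and row 3 had 8 numbers. Retyping carefully.

```bash
python3 -m crank '[-20,0,0, 0,0,0, 85, -10,0,-40, 0,0,0, 85, 0,0,-50, 0,0,0, 85, 0,0,-40, 0,0,0, 85, 0,40,0, 0,0,0, 85, 0,40,0, 0,0,0, 85, 0,20,0, 0,0,0, 85, 0,0,0, 0,0,0, 85]'
python3 - <<'E'
from h import *
goto((.443,-.299,.056),103)
s=bot.read_state(); p,d=bot.read_camera("wrist"); cv2.imwrite("pics/w3.png",p[:,:,::-1])
print(wproj([[.443,-.299,.074],[.443,-.299,.03],[.657,-.12,.129]],s))
E
```

```text
time: 6.38
tcp_pos: [0.5639, -0.2408, 0.1798]
ee_rot: [-3.134, -0.21, 0.001]
contact_force: [0.0, 0.2, 0.9]
finger_gap: 0.0849
gripper_force: 0.0
t 6.38 tcp [ 0.5639 -0.2408  0.1798] F [0.  0.2 0.9] gap 0.0849 shift [-127.6   41.7  123.8] turn [-1.000e-03 -0.000e+00 -1.664e+00]
[[361.26869333 310.09398788]
 [356.99838583 286.75607169]
 [165.40872971  65.52823556]]
```

```bash
python3 -c "
import cv2;p=cv2.imread('pics/w3.png');cv2.imwrite('pics/w3c.png',cv2.resize(p[200:400,200:500],(780,520),interpolation=2))"
```

```text
(no output)
```

View pics/w3c.png

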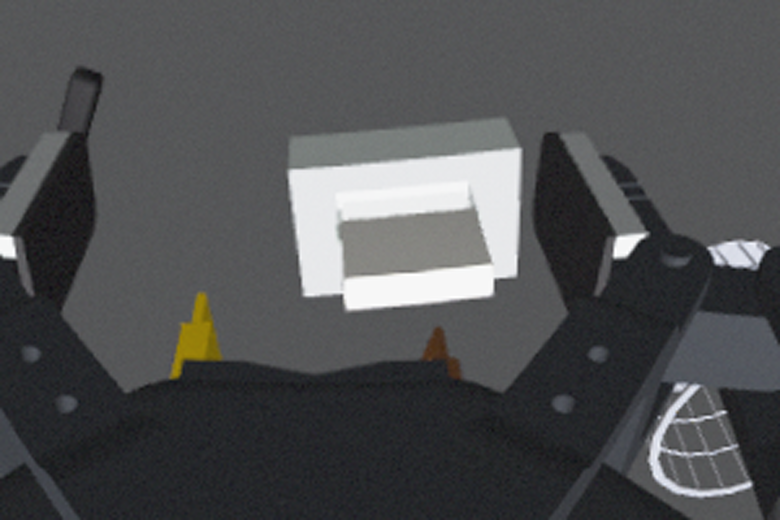

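The crop shows the white holder in the clear stand, plain grey on its +x face (about (415,240) in the crop), with the yellow and brown decoys behind it. I'll check numerically that this face has no window.

Run:
```python
import cv2,numpy as np
w=cv2.imread("pics/w3.png");print("wrist +x face row290", w[296,326:394:3].tolist()); print("col360",w[268:322:2,360].tolist())
s=cv2.imread("pics/scene0.png");
for n,(u,v) in dict(h=(250,157),a=(290,203),b=(321,212)).items(): print(n,s[v-12:v+9,u].mean(1).round().tolist(),s[v,u-13:u+14].mean(1).round().tolist())
p=cv2.imread("pics/side0.png")
for n,(u,v) in dict(h=(315,345),a=(345,185),b=(361,207)).items(): print("side",n,p[v,u-10:u+12].tolist())
```

```text
wrist +x face row290 [[233, 232, 230], [234, 232, 230], [135, 139, 138], [129, 134, 135], [131, 134, 136], [130, 133, 136], [133, 135, 135], [129, 130, 133], [130, 133, 133], [129, 132, 133], [131, 133, 133], [128, 133, 134], [129, 131, 133], [127, 133, 133], [130, 134, 135], [128, 134, 134], [131, 134, 135], [133, 135, 137], [132, 134, 135], [131, 135, 137], [132, 135, 136], [234, 233, 231], [234, 232, 231]]
col360 [[233, 231, 231], [234, 233, 232], [246, 246, 245], [246, 246, 245], [239, 239, 237], [238, 238, 237], [239, 238, 238], [137, 141, 140], [127, 132, 134], [129, 132, 132], [125, 130, 129], [130, 132, 134], [129, 132, 132], [130, 135, 134], [129, 133, 135], [129, 134, 135], [129, 134, 134], [129, 134, 134], [149, 153, 154], [247, 247, 247], [247, 247, 247], [247, 247, 247], [247, 247, 247], [247, 247, 247], [233, 232, 231], [87, 85, 85], [90, 86, 88]]
h [67.0, 65.0, 67.0, 74.0, 158.0, 253.0, 254.0, 254.0, 215.0, 166.0, 160.0, 158.0, 158.0, 158.0, 157.0, 158.0, 156.0, 165.0, 223.0, 245.0, 247.0] [189.0, 233.0, 237.0, 226.0, 184.0, 158.0, 156.0, 157.0, 158.0, 159.0, 158.0, 15
[... 1230 characters left out ...]
, 118, 116], [126, 121, 118], [128, 122, 121], [126, 123, 121], [127, 127, 128], [135, 139, 142], [146, 148, 152], [145, 151, 155], [146, 150, 155], [143, 148, 151], [139, 143, 147], [137, 139, 141], [140, 140, 140], [150, 151, 151], [154, 154, 153], [151, 153, 152], [153, 154, 153], [171, 168, 164], [196, 188, 184]]
side b [[137, 134, 133], [125, 121, 120], [123, 121, 119], [124, 120, 117], [123, 119, 118], [119, 114, 113], [120, 114, 115], [123, 119, 119], [136, 136, 137], [147, 147, 151], [147, 151, 154], [144, 150, 154], [145, 150, 153], [143, 150, 151], [138, 144, 147], [127, 130, 133], [131, 131, 131], [147, 147, 146], [154, 155, 154], [151, 154, 153], [151, 152, 151], [167, 165, 163]]
```

Its +x face is uniform grey, like the backs of the neighbours, so the window already faces the robot. I'm moving above the holder with tool y along its thickness.

```bash
python3 -m crank '[-42.5,13.9,0, 0,0,0, 85, -42.5,13.9,0, 0,0,0, 85, -42.5,13.9,0, 0,0,0, 85, 0,0,0, 0,0,-0.18, 85, 0,0,0, 0,0,-0.18, 85, 0,0,0, 0,0,-0.18, 85, 0,0,0, 0,0,-0.18, 85, 0,0,0, 0,0,-0.18, 85]' >/dev/null && python3 -m crank '[0,0,0, 0,0,-0.18, 85, 0,0,0, 0,0,-0.18, 85, 0,0,0, 0,0,-0.18, 85, 0,0,0, 0,0,-0.18, 85, 0,0,10, 0,0,-0.04, 85, 0,0,0, 0,0,0, 85, 0,0,0, 0,0,0, 85]'
python3 - <<'E'
from h import *
s=bot.read_state(); p,d=bot.read_camera("wrist"); cv2.imwrite("pics/w4.png",p[:,:,::-1]); W=wcloud(d,s)
print(s["joint_positions"].round(2))
for zr in((.066,.082),(.024,.036)):
    m=(np.hypot(W[...,0]-.443,W[...,1]+.299)<.07)&(W[...,2]>zr[0])&(W[...,2]<zr[1]); print(m.sum(),rect(W[m]),np.median(W[m][:,2]))
goto((.443,-.299,.056),103)
E
```

```text
time: 8.3
tcp_pos: [0.4433, -0.2984, 0.1701]
ee_rot: [-1.96, -2.455, -0.0]
contact_force: [-0.8, 0.1, -0.4]
finger_gap: 0.0851
gripper_force: 0.0
[ 1.07  0.15 -0.57  1.8   0.09  1.22  0.7 ]
1472 (array([ 443. , -298.3]), array([16.9, 60.9]), 13.2) 0.07571884105715293
5552 (array([ 443.8, -298.5]), array([ 69.7, 100.9]), 12.9) 0.03184540742318133
t 8.35 tcp [ 0.4434 -0.2987  0.1703] F [0.2 0.2 0.6] gap 0.0848 shift [ -0.3  -0.4 114.3] turn [-0.    -0.    -0.004]
```

The close look puts the head at (443.0, -298.3), yaw 13.2°, size 17×61 mm, top at 75 mm, all matching. Descend and grip.

```bash
python3 -m crank '[0,0,40, 0,0,0, 85, 0,0,40, 0,0,0, 85, 0,0,32, 0,0,0, 85, 0,0,0, 0,0,0, 85]' && python3 -m crank '[0,0,0, 0,0,0, 10, 0,0,0, 0,0,0, 10, 0,0,0, 0,0,0, 10, 0,0,0, 0,0,0, 10, 0,0,0, 0,0,0, 10, 0,0,0, 0,0,0, 10]' 70
```

```text
time: 8.85
tcp_pos: [0.4415, -0.2978, 0.0562]
ee_rot: [-1.957, -2.451, -0.0]
contact_force: [0.9, 0.3, -0.0]
finger_gap: 0.085
gripper_force: 0.0
time: 9.6
tcp_pos: [0.444, -0.2994, 0.0593]
ee_rot: [1.958, 2.455, -0.0]
contact_force: [-0.9, 0.1, 5.3]
finger_gap: 0.0136
gripper_force: 70.0
```

Gripped at 70 N. The 13.6 mm gap is probably pad compliance; a look will confirm. Lift and go to the front of the place.

```bash
python3 -m crank '[0,0,-10, 0,0,0, 10, 0,0,-30, 0,0,0, 10, 0,0,-45, 0,0,0, 10, 0,0,-45, 0,0,0, 10, 0,0,-45, 0,0,0, 10, 0,0,0, 0,0,0, 10]' && python3 -c "
from h import *
goto((.598,-.128,.235),97.7)"
```

```text
time: 10.35
tcp_pos: [0.4452, -0.3, 0.2375]
ee_rot: [1.955, 2.45, -0.001]
contact_force: [0.4, 0.2, -1.2]
finger_gap: 0.014
gripper_force: 69.2
t 10.35 tcp [ 0.4452 -0.3     0.2375] F [ 0.4  0.2 -1.2] gap 0.014 shift [133.8 187.2   2.5] turn [0.005 0.006 0.09 ]
```

```bash
python3 -m crank '[27,37.4,0, 0,0,0.03, 10, 27,37.4,0, 0,0,0.03, 10, 27,37.4,0, 0,0,0.03, 10, 27,37.4,0, 0,0,0, 10, 27,37.4,0, 0,0,0, 10, 0,0,0, 0,0,0, 10, 0,0,0, 0,0,0, 10]'
python3 - <<'E'
from h import *
s=bot.read_state(); p,d=bot.read_camera("wrist"); cv2.imwrite("pics/w5.png",p[:,:,::-1]); W=wcloud(d,s)
np.save("pics/w5.npy",W)
goto((.6574,-.1202,.235),97.7)
for c in((.635,.047),(.646,-.0365)):
    m=(np.hypot(W[...,0]-c[0],W[...,1]-c[1])<.04)&(W[...,2]>.166)&(W[...,2]<.182); print("label",m.sum(),m.sum()and rect(W[m]))
a=np.radians(7.7); X=(W[...,:2]-[.6574,-.1202])@[np.cos(a),np.sin(a)];Y=(W[...,:2]-[.6574,-.1202])@[-np.sin(a),np.cos(a)]
hsv=cv2.cvtColor(p,cv2.COLOR_RGB2HSV)
m=(hsv[...,2]<60)&(abs(X)<.012)&(abs(Y)<.045)&(W[...,2]>.1)&(W[...,2]<.125); print("foam",m.sum(),[np.percentile(t[m],[1,5,50,95,99]).round(4) for t in(X,Y,W[...,2])] if m.sum() else 0)
m=(W[...,2]>.124)&(W[...,2]<.134)&(abs(X)<.02)&(abs(Y)<.05); print("lips",m.sum(),np.histogram(X[m],np.arange(-.02,.021,.0015)))
E
```

```text
time: 11.22
tcp_pos: [0.6038, -0.1348, 0.232]
ee_rot: [-2.066, -2.364, 0.003]
contact_force: [1.1, 0.3, -0.0]
finger_gap: 0.0136
gripper_force: 69.2
t 11.28 tcp [ 0.6036 -0.1357  0.2323] F [ 0.8 -0.  -1.3] gap 0.0138 shift [ 8.2 55.4 -2.8] turn [-0.002  0.    -0.002]
label 220 (array([639.6,  21.6]), array([17.7,  5.8]), 8.5)
label 2203 (array([647.1, -34.8]), array([17.9, 59.9]), 7.4)
foam 262 [array([0.0013, 0.0016, 0.0034, 0.0052, 0.0056]), array([-0.0264, -0.0233,  0.0022,  0.0271,  0.0289]), array([0.1102, 0.1118, 0.1128, 0.1142, 0.1144])]
lips 1078 (array([  0,   0,   0,   0,   0,   0,   0,   0,  41, 266, 188,  26,   0,
         0,   0,   0,  48, 303, 168,  38,   0,   0,   0,   0,   0,   0,
         0]), array([-0.02  , -0.0185, -0.017 , -0.0155, -0.014 , -0.0125, -0.011 ,
       -0.0095, -0.008 , -0.0065, -0.005 , -0.0035, -0.002 , -0.0005,
        0.001 ,  0.0025,  0.004 ,  0.0055,  0.007 ,  0.0085,  0.01  ,
        0.0115,  0.013 ,  0.0145,  0.016 ,  0.0175,  0.019 ,  0.0205]))
```

View pics/w5.png

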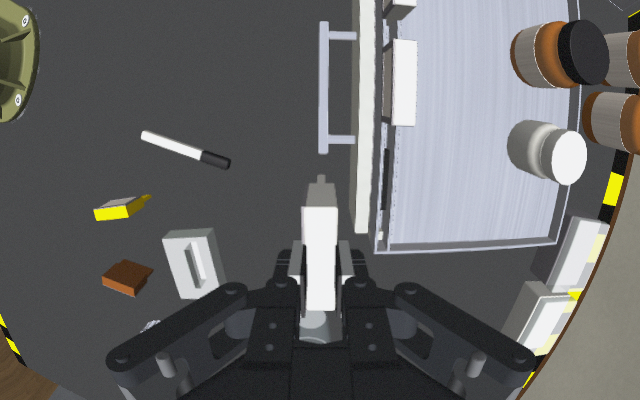

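The holder hangs centred in the fingers: head at (320,260), tongue tip at (320,180). The slot and foam show at (385,180), next to label_b at (405,80). In wrist measurements the slot middle is about (0.658, -0.119). I'll check the holder's pose in the hand.

Run:
```python
from h import *
W=np.load("pics/w5.npy"); s=bot.read_state(); T=R.from_rotvec(s["ee_rot"]).inv().apply((W-s["tcp_pos"]).reshape(-1,3)).reshape(W.shape)*1000
p=cv2.imread("pics/w5.png"); g=p.min(2)
for r in range(176,312,8):
    m=(abs(np.arange(640)-320)<25)&(abs(T[r,:,0])<60)&(abs(T[r,:,1])<14)&(T[r,:,2]<70)&(T[r,:,2]>-40)
    if m.sum()>3: q=T[r][m]; print(r,m.sum(),"x",q[:,0].mean().round(1),"y",q[:,1].min().round(1),q[:,1].max().round(1),"z",q[:,2].mean().round(1), g[r,320])
goto((.6581,-.1189,.235),97.7)
```

```text
176 8 x 31.2 y -1.9 2.6 z 45.3 128
184 29 x 31.8 y -8.6 7.7 z 24.0 126
192 32 x 32.1 y -8.4 8.1 z 7.0 126
200 34 x 31.7 y -8.3 8.0 z -5.3 126
208 37 x 31.3 y -8.7 8.0 z -15.7 241
216 37 x 27.6 y -8.7 8.0 z -16.3 241
224 36 x 23.6 y -8.3 8.1 z -16.4 242
232 36 x 19.4 y -8.4 8.2 z -16.0 242
240 49 x 14.6 y -11.7 11.9 z -14.9 242
248 49 x 11.6 y -11.1 11.5 z -17.5 242
256 49 x 9.0 y -10.6 10.9 z -20.6 242
264 49 x 6.2 y -10.1 10.5 z -23.4 242
272 34 x -1.2 y -6.7 7.5 z -18.5 242
280 34 x -5.6 y -6.7 7.5 z -19.0 242
288 33 x -10.6 y -6.7 7.4 z -18.9 242
296 33 x -15.4 y -6.7 7.5 z -19.2 242
304 32 x -21.9 y -7.3 8.2 z -17.6 242
t 11.28 tcp [ 0.6036 -0.1357  0.2323] F [ 0.8 -0.  -1.3] gap 0.0138 shift [ 9.4 56.3 -2.8] turn [-0.002  0.    -0.002]
```

```bash
python3 -m crank '[3.9,28,0, 0,0,0, 10, 3.9,28.3,0, 0,0,0, 10, 0,0,0, 0,0,0, 10, 0,0,20, 0,0,0, 10, 0,0,15, 0,0,0, 10, 0,0,0, 0,0,0, 10, 0,0,0, 0,0,0, 10]'
python3 - <<'E'
from h import *
goto((.6583,-.1205,.187),97.7)
s=bot.read_state(); p,d=bot.read_camera("wrist"); cv2.imwrite("pics/w6.png",p[:,:,::-1]); W=wcloud(d,s)
T=R.from_rotvec(s["ee_rot"]).inv().apply((W-s["tcp_pos"]).reshape(-1,3)).reshape(W.shape)*1000
Zw=W[...,2]; m=(Zw>.124)&(Zw<.134)&(abs(T[...,1])<20)&(T[...,0]<44)&(T[...,0]>-40)
print("lips",m.sum(),np.histogram(T[...,1][m],np.arange(-15,16,1)))
m=(abs(T[...,1])<9)&(T[...,0]<38)&(T[...,0]>26)&(T[...,2]<51)&(T[...,2]>33);print("tongue",m.sum(),m.sum() and [np.percentile(T[m][:,i],[2,50,98]).round(1) for i in range(3)])
m=(np.hypot(W[...,0]-.647,W[...,1]+.035)<.04)&(Zw>.166)&(Zw<.182); print(rect(W[m]))
cv2.imwrite("pics/w6c.png",cv2.resize(p[100:300,220:420,::-1],(600,600),interpolation=2))
E
```

```text
time: 12.15
tcp_pos: [0.6592, -0.1195, 0.1984]
ee_rot: [2.068, 2.365, -0.0]
contact_force: [0.1, 0.7, -1.1]
finger_gap: 0.0139
gripper_force: 69.2
t 12.15 tcp [ 0.6592 -0.1195  0.1984] F [ 0.1  0.7 -1.1] gap 0.0139 shift [-0.9 -1.  11.4] turn [ 0.     0.    -0.001]
lips 301 (array([ 0,  0,  0,  0,  0,  0,  0, 33, 43, 55, 34,  0,  0,  0,  0,  0,  0,
        0,  0, 37, 33, 64,  2,  0,  0,  0,  0,  0,  0,  0]), array([-15, -14, -13, -12, -11, -10,  -9,  -8,  -7,  -6,  -5,  -4,  -3,
        -2,  -1,   0,   1,   2,   3,   4,   5,   6,   7,   8,   9,  10,
        11,  12,  13,  14,  15]))
tongue 54 [array([29.6, 30.1, 30.5]), array([-2.2,  0.4,  2.9]), array([33.4, 41.8, 48.6])]
(array([647.3, -34.9]), array([17.2, 60.7]), 7.5)
```

View pics/w6c.png

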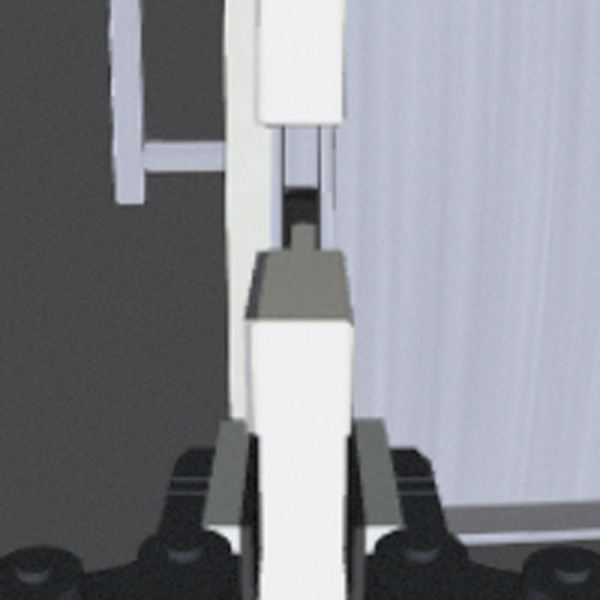

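Close view: the tongue at crop (303,235) sits over the dark slot at (301,205), centred to about 0.5 mm. Inserting now.

```bash
python3 -m crank '[0,-0.5,8, 0,0,0, 10, 0,0,8, 0,0,0, 10, 0,0,5, 0,0,0, 10, 0,0,5, 0,0,0, 10, 0,0,5, 0,0,0, 10, 0,0,0, 0,0,0, 10]' 90 && python3 -m crank '[0,0,3, 0,0,0, 10, 0,0,3, 0,0,0, 10, 0,0,0, 0,0,0, 10]'
```

```text
time: 12.95
tcp_pos: [0.6586, -0.1193, 0.1668]
ee_rot: [-2.067, -2.365, 0.001]
contact_force: [0.8, 0.6, -1.1]
finger_gap: 0.0135
gripper_force: 90.1
time: 13.32
tcp_pos: [0.6593, -0.1192, 0.1622]
ee_rot: [2.067, 2.364, 0.001]
contact_force: [-0.8, -0.7, 4.4]
finger_gap: 0.0131
gripper_force: 90.8
```

```bash
python3 -m crank '[0,0,2, 0,0,0, 10, 0,0,2, 0,0,0, 10, 0,0,0, 0,0,0, 10]' && python3 -m crank '[0,0,1.5, 0,0,0, 10, 0,0,0, 0,0,0, 10]' && python3 -m crank '[0,0,1.5, 0,0,0, 10, 0,0,0, 0,0,0, 10]'
```

```text
time: 13.7
tcp_pos: [0.6594, -0.1192, 0.159]
ee_rot: [2.067, 2.364, 0.001]
contact_force: [-1.9, -0.0, 9.2]
finger_gap: 0.0131
gripper_force: 91.4
time: 13.95
tcp_pos: [0.6596, -0.1192, 0.1584]
ee_rot: [2.066, 2.363, 0.001]
contact_force: [-2.5, -0.0, 10.8]
finger_gap: 0.0131
gripper_force: 91.8
time: 14.2
tcp_pos: [0.6597, -0.1191, 0.1584]
ee_rot: [2.066, 2.363, 0.001]
contact_force: [-5.4, 0.5, 17.0]
finger_gap: 0.0128
gripper_force: 92.5
```

Force rises while z stays put, so the head is on the lip. One more small push, then I'll check the height against label_b.

```bash
python3 -m crank '[0,0,1, 0,0,0, 10, 0,0,0, 0,0,0, 10, 0,0,0, 0,0,0, 10]'
python3 - <<'E'
from h import *
s=bot.read_state(); p,d=bot.read_camera("wrist"); W=wcloud(d,s); a=np.radians(7.7)
q=W-[.6583,-.1190,0]; X=q[...,:2]@[np.cos(a),np.sin(a)]; Y=q[...,:2]@[-np.sin(a),np.cos(a)]
for n,y0,y1 in(("holder",.013,.032),("holder mid",-.01,.01),("label_b",.05,.12)):
    m=(abs(X)<.014)&(Y>y0)&(Y<y1)&(W[...,2]>.155)&(W[...,2]<.2)&(p.min(2)>225)
    print(n,m.sum(),np.percentile(W[m][:,2],[5,50,95]).round(4),"X",np.percentile(X[m],[3,97]).round(4),"Y",np.percentile(Y[m],[1,99]).round(4))
p,d=bot.read_camera("scene");W=cloud("scene",d);q=W-[.6583,-.1190,0]; X=q[...,:2]@[np.cos(a),np.sin(a)]; Y=q[...,:2]@[-np.sin(a),np.cos(a)]
cv2.imwrite("pics/s2.png",cv2.resize(p[150:260,215:375,::-1],(800,550),interpolation=3))
E
```

```text
time: 14.58
tcp_pos: [0.6598, -0.1191, 0.1583]
ee_rot: [2.065, 2.362, 0.001]
contact_force: [-6.2, -0.2, 22.2]
finger_gap: 0.0129
gripper_force: 93.0
holder 1057 [0.1739 0.1748 0.1757] X [-0.0052  0.0081] Y [0.0132 0.0303]
holder mid 882 [0.1739 0.1748 0.1757] X [-0.0046  0.0075] Y [-0.0098  0.0099]
label_b 4441 [0.1736 0.1747 0.1758] X [-0.0059  0.0073] Y [0.0569 0.1136]
```

View pics/s2.png

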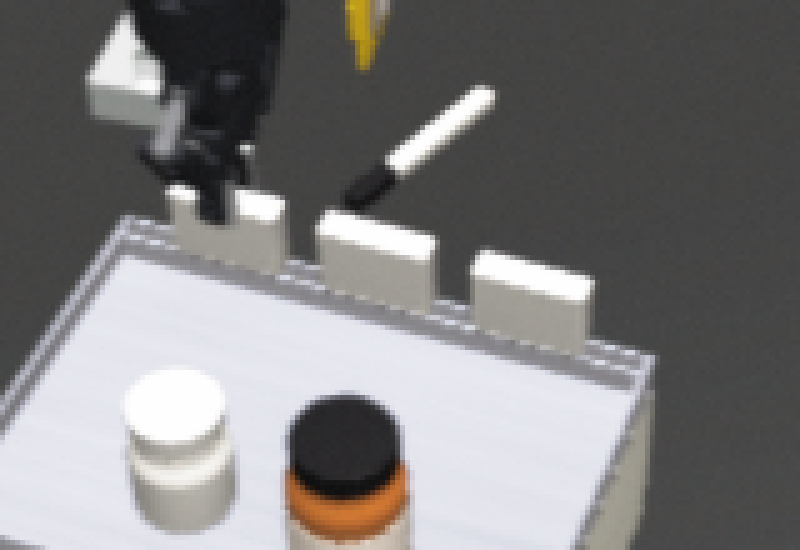

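The holder at (230,230) sits level with and in line with its neighbours: tops at 174.8 and 174.7 mm, offset under 1 mm. The drawer is shut, and it is held at 22 N of downward push. Handing in.

```bash
python3 -c "
from plant import bot
print(bot.sign_off())"
```

```text
the job is handed in; nothing more can be done
None
```

I pushed the drawer fully shut, then seated the loose label holder in the empty place with its window towards the robot; it is still gripped and pressed down with about 22 N. Its top is level with its neighbour's to within 0.1 mm. I handed the job in at about 14.7 s, and no result came back.

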